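# Turn the wet jug's spout to the airbrush

### The job

The colour on the jug is still wet and only its bare spout side is left to spray: with one fingertip, push gently and steadily on one of the spoked turntable's arms, never spinning it, and bring the jug round until its spout points straight at the airbrush nozzle, then take the finger away and leave it at rest there. Do not touch the jug, do not pinch the arms or lift anything, and leave the airbrush and everything else on the table where it stands.

Things in the scene. Friction and masses are not known exactly. Their poses are not given: they have to be found in the camera images.
- turntable: Fixed base of the spoked turntable: grey-painted foot 184 mm across, slim column; only air below the arms beyond 95 mm from the axis. Origin: on the table, on the upright axis. The star turns without end, either way, with 0.22 N m of friction (1.6 N at 140 mm out) plus 0.12 N m s of drag; it does not coast or spring back. Jug and handle stay within 82 mm of the axis.
- wheel: The turntable's turning aluminium star: hub 112 mm across and six straight arms with black rubber ends, one every 60 degrees, ends not joined. Arms 14 mm wide, 9 mm thick, reaching 165 mm from the axis. Origin: on the axis in the level top face of hub and arms, 88 mm above the table; z up, one arm along its +x.
- jug: Straight-sided jug standing loose on the hub, 88 mm across, 118 mm tall, 0.45 kg; wet blue colour all round but for the bare terracotta front with the spout. Its handle, on the back, reaches 76 mm from the jug's axis. Origin: centre of its underside; +x points out through the spout, -x through the handle. It turns with the wheel.
- spout (a point): The jug's spout: a point at the lip, 60 mm out from the jug's axis (its +x) and 110 mm above its underside.
- airbrush: Cordless airbrush loose in a weighted stand: dark foot 100 mm across, white 34 mm handle, level steel barrel at 145 mm height, cup top at 186 mm; 0.9 kg. Its frame's origin is not in it but on the table on the turntable's axis; +x runs from there out through the airbrush, which aims back along -x at the axis. Foot centre at +305 mm, nozzle tip +235 mm, tail +400 mm.
- jar_blue: Screw-top plastic jar of underglaze colour, white with a blue band and cap, 57 mm across, 75 mm tall. Bystander. Origin: centre of its underside.
- jar_green: Screw-top plastic jar of underglaze colour, white with a green band and cap, 57 mm across, 75 mm tall. Bystander. Origin: centre of its underside.
- jar_yellow: Screw-top plastic jar of underglaze colour, white with a yellow band and cap, 57 mm across, 75 mm tall. Bystander. Origin: centre of its underside.
- pinch_bowl: Grey-brown clay-coloured fired bowl, 84 mm across, 45 mm tall. Bystander. Origin: centre of its underside.
- cutter_a: Pink plastic flower cutter lying on its face, 62 mm across, 6 mm thick, with a small upright grip fin up to 23 mm. Bystander. Origin: centre of its underside.
- cutter_b: Pink plastic flower cutter lying on its face, 62 mm across, 6 mm thick, with a small upright grip fin up to 23 mm. Bystander. Origin: centre of its underside.
- loop_tool: Loop tool lying flat: wooden handle 12 mm thick with a steel wire loop, 170 mm long in all. Bystander. Origin: on the table under the handle, +x towards the loop.
- fan_brush: Brush lying flat: blue handle 10 mm thick, steel ferrule, orange bristles, 190 mm long in all. Bystander. Origin: on the table under the handle, +x towards the bristles.
Not all that is in view belongs to the job. Leave any yellow look-alike of the airbrush alone.

How it is judged:
On the way:
1. a finger pushes on the turntable's star (contact force between the fingers and wheel above 0.3 N).
At the end, for the whole second after the job is handed in: the jug's spout points at the airbrush nozzle within 0.17 rad (about 10 degrees), the jug stands upright on the hub within 15 mm of the axis, jug and turntable are at rest, and the airbrush stands where it stood (within 12 mm) (angle between the x axis of jug and the x axis of airbrush, either way round below 0.17 rad and x of spout in the frame of airbrush above 0.035 m and horizontal distance between jug and wheel below 0.015 m and z of jug in the frame of wheel between -0.004 and 0.004 m and angle between each of jug, airbrush's own z axis and vertical below 0.05 rad and linear speed of jug below 0.01 m/s and angular speed of wheel below 0.05 rad/s and distance of airbrush from where it was at the start of the episode below 0.012 m); the robot touches nothing.
It fails at once if the robot touches the jug (contact force between any of the fingers, the arm and jug above 0.3 N).
It fails at once if the jug is lifted, tipped or pushed off the hub (z of jug in the frame of wheel above 0.01 m or angle between jug's own z axis and vertical above 0.2 rad or horizontal distance between jug and wheel above 0.02 m).
It fails at once if the turntable is spun (over 3.5 rad/s), or its arm pinched or shoved hard (over 25 N) (angular speed of wheel above 3.5 rad/s or contact force between the fingers and wheel above 25 N).
It fails at once if the airbrush is moved more than 12 mm or tipped (distance of airbrush from where it was at the start of the episode above 0.012 m or angle between airbrush's own z axis and vertical above 0.15 rad).
It fails at once if something else on the table is moved more than 20 mm (distance of any of jar_blue, jar_green, jar_yellow, pinch_bowl, cutter_a, cutter_b, loop_tool, fan_brush from where it was at the start of the episode above 0.02 m).
It also fails if it takes over 51 s, if anything falls off the work surface, if the arm or the gripper's body presses on something with over 40 N, if the wrist force passes 120 N, or if a joint passes its speed limit or range.

### The arm

A 6-joint arm with a two-finger parallel gripper is mounted at the origin on the work surface. World frame = base frame: x ahead of the robot, y to its left, z up, the work surface at z = 0. Lengths are in m, angles in rad, forces in N, time in s.
With the tool pointing down it reaches from about 0.275 to 0.75 m from the base axis. Payload 10.2 kg.
Tool frame: the origin (TCP) lies midway between the tips of the shut fingers; the grasp point (between the pads) lies 19 mm behind it (env.hold_point_z is the distance from the TCP to the grasp point, in m); z points along the fingers, y is the line along which they close (so a half turn about z gives the same grasp; the last joint's range is limited). The gripper opens to 85 mm and grips with 20 to 120 N. Pads are 22 mm wide; open, the fingers measure 114 mm over their backs; the gripper's body (76 mm by 85 mm) begins 54 mm behind the grasp point. The pads swing forward as they close: fully open they stand 13 mm farther back than shut.
Start: joints at [0.896, 0.313, 1.498, -0, 1.331, -0.223], TCP at [0.229, 0.472, 0.231] pointing down, gripper open.
Joint ranges: [-2.94, 2.94], [-0.97, 2.17], [0.19, 2.56], [-1.23, 4.37], [0.02, 3.11], [-2.88, 2.88]. Speed limits (rad/s): [2.39, 2.39, 3.01, 3.14, 3.14, 3.14].

### API

Orientations are given as a unit quaternion [x, y, z, w].
In Python, from bench import env, kinematics, monitor, eyes, job gives the robot as it stands. The module is installed in compiled form; this text tells all that it offers. Calls block until the motion is done:
- env.reach(position, orientation): joint-space move of the TCP to a pose.
- env.movel(position, velocity=0.15, frame=None, guard=None): straight line of the TCP; frame=None keeps the orientation; velocity is the mean speed in m/s. With guard (N) it stops when the force on the tool has changed by that much, and returns True; else False.
- env.set_joints(angles): joint-space move.
- env.release() and env.close_gripper(effort=None): open the fingers fully, or close them until they stop; effort is the grip in N (None keeps the last).
- env.hold(seconds).
- kinematics.ik(position, orientation): joint angles nearest the present ones, or None.
- monitor.sense(): the state.
- eyes.grab_frame(name): name is "scene" or "top" or "wrist"; returns a dict with "frame" (480x640x3 uint8, red, green, blue), "mtx" (3x3 intrinsics, pixels), "view" (4x4, takes a point from world to camera coordinates). Camera axes: x right, y down, z forward; pixel columns grow to the right and rows downward; lengths in m; the calibration is good to about 2 mm. A picture is of the moment at which its call begins. There is no depth.
A pose or a line that the arm cannot do raises env.MotionError and nothing moves.
- job.hand_in(): hands the job in; it is judged then, once.
The state is a dict: "clock": time; "joints": joint angles; "qvel": joint speeds; "joint_efforts": joint torques, N m; "position": TCP position; "ee_rot": TCP orientation; "contact_force": force on the tool from outside, world axes, zero at the start; "ft_torque": the same for the moment, N m; "finger_gap": opening from 0.0 (shut) to 1.0 (fully open); "gripper_force": force on a finger pad.
Only numpy, scipy, OpenCV 4.12 (cv2) and the standard library are available. Lean on these libraries where they do the work, as an engineer would, in place of code of your own. Each camera call takes 0.05 s, during which the arm holds its last target. There are 200 camera calls.

## Working session

There is one attempt and no reset: what is moved stays moved. The work goes in short steps, each a Python script; the robot and the scene stay as the last script left them, time stands still between calls to the robot, and variables do not carry over. Pictures are saved under pics/ and viewed, at most 10 in all, crops included, and the job is handed in when it is done.

```bash
mkdir -p pics; python3 - <<'E'
from bench import env, kinematics, monitor, eyes, job
import cv2,numpy as np
for n in("scene","top"):
    f=eyes.grab_frame(n); cv2.imwrite(f"pics/{n}0.png",f["frame"][:,:,::-1]); print(n,f["mtx"].round(1).tolist(),f["view"].round(4).tolist())
s=monitor.sense();print(s["clock"],s["contact_force"],s["ee_rot"])
E
```

```text
scene [[535.9, 0.0, 313.7], [0.0, 535.9, 240.1], [0.0, 0.0, 1.0]] [[-0.6016, 0.7986, 0.019, 0.3446], [0.4913, 0.3887, -0.7794, -0.2172], [-0.6298, -0.4596, -0.6262, 2.0508], [0.0, 0.0, 0.0, 1.0]]
top [[479.4, 0.0, 324.7], [0.0, 479.4, 244.9], [0.0, 0.0, 1.0]] [[0.0171, -0.9995, -0.0271, 0.0386], [-0.9968, -0.015, -0.0786, 0.6127], [0.0782, 0.0284, -0.9965, 1.1421], [0.0, 0.0, 0.0, 1.0]]
0.1 [-0.26213052 -0.04975366 -0.61884539] [ 2.23996372e-01  9.74589797e-01 -5.35481959e-04 -2.56446200e-04]
```

View pics/scene0.png

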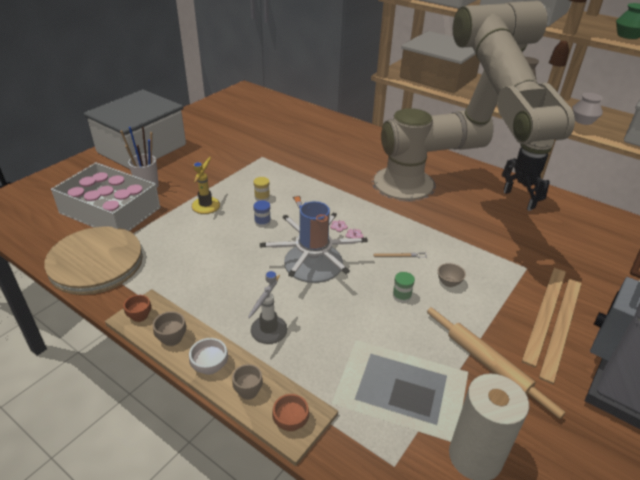

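View pics/top0.png

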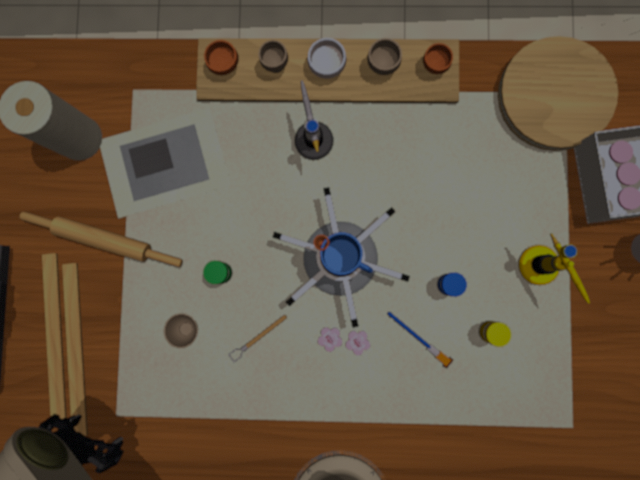

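The scene shows the jug on the star at top-image (342,257), with its spout at about (320,241) and its handle at about (365,268). The airbrush foot is at (314,140); the yellow look-alike is on the right. Next I'll measure.

```bash
cat > h.py <<'E'
import cv2,numpy as np
def ray(f,uv,z):
    V=f["view"];R,t=V[:3,:3],V[:3,3];c=-R.T@t
    d=R.T@np.linalg.inv(f["mtx"])@np.r_[uv,1.]
    return c+d*(z-c[2])/d[2]
def proj(f,p):
    q=f["mtx"]@(f["view"][:3,:3]@np.asarray(p)+f["view"][:3,3]);return q[:2]/q[2]
def blobs(m,amin):
    n,l,s,c=cv2.connectedComponentsWithStats(m.astype(np.uint8));return [(c[i],s[i,4]) for i in range(1,n) if s[i,4]>=amin]
def measure(f):
    im=f["frame"];hsv=cv2.cvtColor(im,cv2.COLOR_RGB2HSV);g=im.max(2)
    Y,X=np.mgrid[:480,:640];r=np.hypot(X-342,Y-257)
    tips=[ray(f,c,.0835)[:2] for c,a in blobs((g<50)&(r<85)&(r>50),6)]
    tips=np.array(tips)
    return tips,hsv
E
python3 - <<'E'
from bench import eyes
from h import *
f=eyes.grab_frame("top");im=f["frame"]
tips,hsv=measure(f)
print(tips.round(4).tolist())
if len(tips)==6:
    c=tips.mean(0);print("c",c,np.hypot(*(tips-c).T),np.degrees(np.arctan2(*(tips-c).T[::-1])))
Y,X=np.mgrid[:480,:640]
g=im.max(2)
for m,z,nm in((((hsv[...,0]<14)|(hsv[...,0]>172))&(hsv[...,1]>110)&(np.hypot(X-342,Y-257)<50),.2,"terra"),((hsv[...,0]>100)&(hsv[...,0]<125)&(hsv[...,1]>110)&(np.hypot(X-342,Y-257)<45),.2,"blue"),((g<75)&(np.hypot(X-314,Y-140)<30),.01,"foot"),((hsv[...,0]>100)&(hsv[...,0]<125)&(hsv[...,1]>110)&(np.hypot(X-312,Y-127)<20),.18,"cup")):
    for c,a in blobs(m,8): print(nm,c.round(1),a,ray(f,c,z).round(4))
cv2.imwrite("pics/c1.png",cv2.resize(im[80:340,250:430,::-1],None,fx=3,fy=3,interpolation=cv2.INTER_CUBIC)[:,:][0:600] if 0 else cv2.resize(im[80:340,250:430,::-1],(415,600),interpolation=cv2.INTER_CUBIC))
E
```

```text
[[0.7336, 0.0445], [0.6871, -0.1039], [0.6279, 0.1589], [0.5357, -0.1375], [0.4769, 0.1252], [0.4309, -0.0234]]
c [0.58200949 0.01063943] [0.15532352 0.1554212  0.15522254 0.15522492 0.15543719 0.15488663] [  12.60344336  -47.4563927    72.81111714 -107.37690553  132.53778716
 -167.29538736]
terra [318.9 240.6] 109 [0.6069 0.0558 0.2   ]
terra [326.3 244.5] 19 [0.599  0.0403 0.2   ]
blue [342.9 254.9] 1385 [0.578  0.0056 0.2   ]
blue [323.6 243.5] 15 [0.6011 0.0459 0.2   ]
foot [313.2 142. ] 963 [0.8716 0.0823 0.01  ]
cup [311.7 125.7] 94 [0.8567 0.0764 0.18  ]
```

View pics/c1.png

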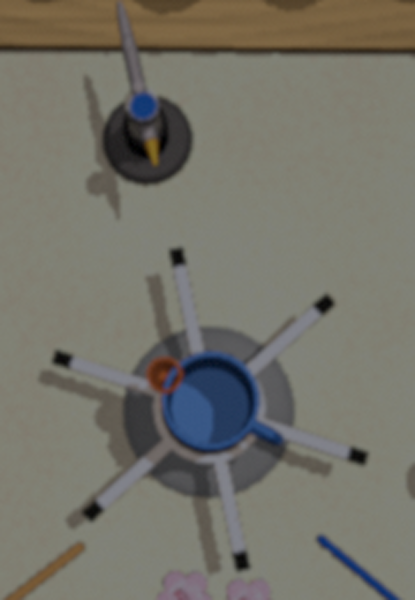

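The crop shows the nozzle (orange tip) at full-image (317,150), the tail at (302,82), the spout ring at about (321,243) and the handle end at about (369,270). The star centre fits the given sizes (tips at 155 mm). I'll push the arm at −167°, nearest the robot, clockwise by about 47°.

```bash
cat >> h.py <<'E'
C=np.array([.5820,.0106])
ang=lambda p:np.degrees(np.arctan2(p[1]-C[1],p[0]-C[0]))
def pose(a,r=.148,z=.068):
    # finger at polar angle a (deg), tool y along the radius of the arm it pushes
    t=np.radians(a);yaw=t-np.radians(7)+np.pi          # tool y yaw (points inward)
    h=(yaw+np.pi/2)/2
    return np.r_[C+r*np.array([np.cos(t),np.sin(t)]),z],np.array([np.cos(h),np.sin(h),0,0])
def star(f):
    t,h=measure(f);a=[ang(p) for p in t if .145<np.hypot(*(p-C))<.165];return np.array(a)
E
python3 - <<'E'
from bench import *
from bench import env,kinematics,eyes,monitor
from h import *
f=eyes.grab_frame("top")
for n,uv,z in(("nozzle",(316.8,150.2),.145),("tail",(302,81.7),.145),("foot",(314,141),.01),("spoutring",(321.4,242.5),.2),("terra",(318.9,240.6),.2),("handle",(369,270),.16)):
    p=ray(f,uv,z);print(n,p.round(4),np.hypot(*(p[:2]-C)).round(4),ang(p).round(1))
# blue top rim via circle
env.close_gripper(20)
p,q=pose(-167.3+17)   # note below: ccw side of the arm
env.reach(np.r_[p[:2],.25],q)
s=monitor.sense();print(s["clock"],s["joints"],s["position"],p)
for a in(-150,-165,-190,-205):
    j=kinematics.ik(*pose(a));print(a,None if j is None else np.round(j,2))
E
```

```text
nozzle [0.8128 0.0662 0.145 ] 0.2374 13.6
tail [0.9692 0.1024 0.145 ] 0.3979 13.3
foot [0.8741 0.0803 0.01  ] 0.3003 13.4
spoutring [0.6031 0.0504 0.2   ] 0.0451 62.1
terra [0.6069 0.0557 0.2   ] 0.0515 61.1
handle [ 0.549  -0.0509  0.16  ] 0.0698 -118.2
3.05 [-3.93073553e-01  1.48887090e-01  1.65575240e+00  1.19048080e-04
  1.33700305e+00 -7.90394431e-01] [ 0.45352975 -0.06212342  0.24999799] [ 0.45344254 -0.06272788  0.068     ]
-150 [-0.4   0.38  1.89 -0.    0.87 -0.8 ]
-165 [-0.33  0.35  1.94 -0.    0.85 -0.47]
-190 [-0.19  0.35  1.94 -0.    0.85  0.11]
-205 [-0.1   0.37  1.9  -0.    0.87  0.46]
```

```bash
python3 - <<'E'
from bench import env,eyes,monitor
from h import *
p,q=pose(-150.3); env.movel(p,velocity=.12,frame=q)
for a in np.r_[np.arange(-156,-203,-5),-203]:
    p,q=pose(a); env.movel(p,velocity=.06,frame=q)
    print(a,monitor.sense()["contact_force"].round(2))
f=eyes.grab_frame("top");print(star(f).round(1),monitor.sense()["clock"])
cv2.imwrite("pics/t2.png",cv2.resize(f["frame"][140:400,220:460,::-1],(552,598)))
E
```

```text
-156 [-0.    0.32 -0.09]
-161 [ 0.58  0.92 -1.31]
-166 [-0.39 -0.8  -0.13]
-171 [0.85 0.13 0.91]
-176 [ 0.5  -0.3  -1.07]
-181 [-0.08 -0.3   0.29]
-186 [ 0.13  0.44 -0.48]
-191 [-0.02  0.86 -0.23]
-196 [0.04 0.36 0.79]
-201 [-0.68  0.35 -0.71]
-203 [-0.05  0.49  0.22]
[  29.6  -30.3   89.9  -90.3 -150.4] 8.7083
```

View pics/t2.png

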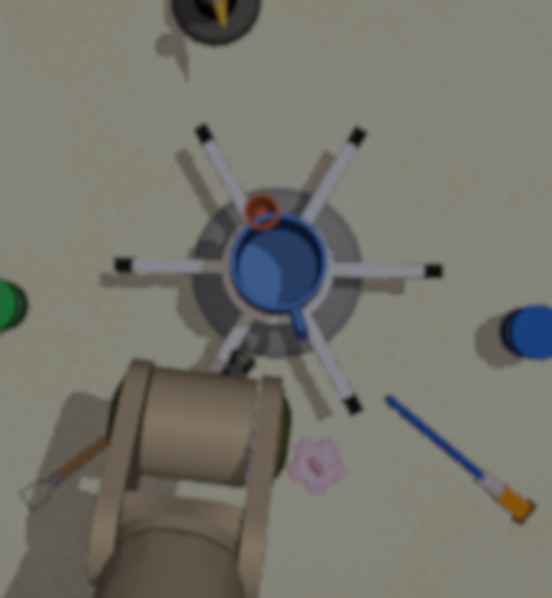

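The star has turned −43° and the spout is now at about (334,232). Everything else is where it was. It needs 5° more.

```bash
python3 - <<'E'
from bench import env,eyes,monitor
from h import *
p,q=pose(-208.1); env.movel(p,velocity=.03,frame=q)
p,_=pose(-198); env.movel(p,velocity=.04,frame=q)
env.movel([*p[:2],.25],velocity=.12)
env.movel([.36,.1,.28],velocity=.15)
f=eyes.grab_frame("top");a=star(f);print(a.round(1),monitor.sense()["clock"])
hsv=cv2.cvtColor(f["frame"],cv2.COLOR_RGB2HSV);Y,X=np.mgrid[:480,:640]
for c,n in blobs(((hsv[...,0]<14)|(hsv[...,0]>172))&(hsv[...,1]>110)&(np.hypot(X-342,Y-257)<50),8):
    r=ray(f,c,.2);print(c,n,r,ang(r))
cv2.imwrite("pics/t3.png",cv2.resize(f["frame"][80:400,220:460,::-1],(450,600)))
E
```

```text
[  24.7  -35.5   84.6  -95.5  144.4 -155.5] 12.6167
[334.87619048 228.51428571] 105 [0.63253458 0.02303183 0.2       ] 13.820686037461941
[336.73333333 237.13333333] 30 [0.61466478 0.0189153  0.2       ] 14.28212948231452
```

View pics/t3.png

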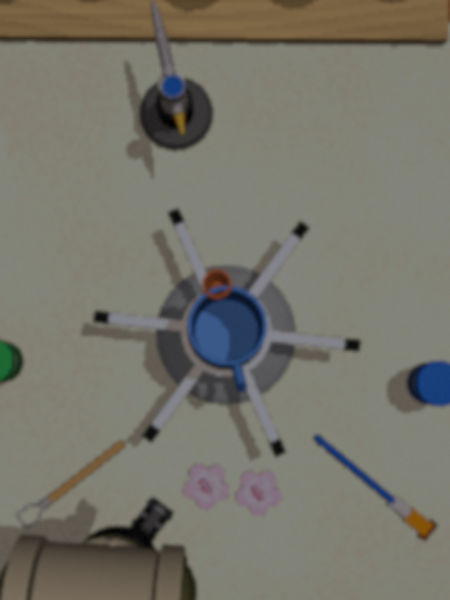

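The spout (335,229) points along 13.8° and the airbrush lies at 13.4°. The finger is clear and nothing else has moved.

```bash
python3 -c "
from bench import env,job
env.hold(0.5);print(job.hand_in())"
```

```text
the job is handed in; nothing more can be done
None
```

I pushed the jug round with one finger until its spout pointed at the airbrush nozzle within about 0.5° by camera, backed the finger away, left everything else in place, and handed the job in; no verdict came back.

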